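Start the wooden car with the two-button gate

TASK

Set off the wooden car on the test track: with the two fingertips press both green buttons of the control box all the way down together, and keep both down until the car has rolled to the cork stop at the bottom and stands still there; then let both buttons come up and move clear. Do not press the red button, do not touch the car, and leave everything else on the bench where it is.

Things in the scene. Friction and masses are not known exactly. Their poses are not given: they have to be found in the camera images.
- control_box: grey steel box fixed to the bench, 110 (x) x 230 (y) x 50 mm high; origin at the centre of its underside, z up, yaw varies by up to half a radian; its three buttons stand in a row along its y axis on its top: green at y = +74 mm (on the larger yellow plate), green at y = -2 mm (on the same yellow plate), red at y = -79 mm (on a white plate)
- button_left_top (a point): centre of the top face of the green button at the box's y = +74 mm: flat round button 32 mm across, at rest 68 mm above the bench and 18 mm above the box top, in a black collar 42 mm across and 6 mm high; the two green buttons are 76 mm apart centre to centre. The point moves with the button
- button_right_top (a point): the same for the green button at the box's y = -2 mm
- button_left (a joint): travel of the left green button in m: 0 up, 0.010 fully down (its top then 58 mm above the bench). Springs back; about 1 N starts it, 3 to 5 N holds it fully down. It draws down the gate's left pin, 22 mm at full travel; a pin lets the car pass at about 0.006 to 0.007
- button_right (a joint): the same for the right green button and the gate's right pin; each pin alone holds the car
- stop_button (a joint): travel in m of the red button, not to be pressed: 32 mm across, top 68 mm above the bench at rest, 0 up, 0.008 down
- track: sloping plywood track fixed to the bench, 460 mm long, 94 mm wide, in wooden side rails, car bed 74 mm wide between rails; origin at the centre of its underside; the car runs down along the track's +x; bed slopes 8 degrees, its upper end about 94 mm and its lower end about 30 mm above the bench; highest point (the car's roof) about 140 mm
- gate (a point): point on the bed midway between the two steel gate pins (10 mm thick, 36 mm apart across the track), which stand 20 mm above the bed while the buttons are up
- track_stop (a point): point on the bed at the face of the cork stop at the lower end, 265 mm down the track from the gate; axes as the track's
- car: wooden toy car, 106 mm long, 62 mm wide, 48 mm high, on four turning wheels of 28 mm; waits with its red bumper against the gate pins; origin at wheel-contact level under its middle, x towards its nose. Once free it takes about 1 to 2 s to roll to the stop; not to be touched
- car_nose (a point): middle of the front face of the car's red bumper, 56 mm ahead of the car's origin and 13 mm above the bed
- sanding_block: loose cork block in dark red abrasive, 100 x 62 x 34 mm, beside the box, left; origin under its centre. Bystander
- offcut: loose wooden offcut 90 x 45 x 22 mm beside the box, right; origin under its centre. Bystander
- marker_pink: loose pink and white felt-tip pen, 128 mm long, 16 mm high, lying along its x. Bystander
- marker_green: loose dark green and white felt-tip pen, 128 mm long, 16 mm high, lying along its x. Bystander
- file: loose hand file, orange handle, 290 mm long, 30 mm high, lying along its x. Bystander
- pot: blue pen pot, 80 mm across, 95 mm high, empty; origin under its centre. Bystander
- glue: white glue bottle with orange cap, 56 mm across, 150 mm high; origin under its centre. Bystander

How it is judged:
On the way, in this order (a step that is already met when the one before it is completed fails the run):
1. both green buttons are pressed together (value of joint each of button_left, button_right above 0.0045 m), for 0.03 s.
2. the car stands at the cork stop while both green buttons are still down (all of step 1 and x of car_nose in the frame of track_stop above -0.012 m and linear speed of car below 0.03 m/s), for 0.2 s.
At the end, for the whole second after the job is handed in: The car stands still on its wheels with its bumper within 20 mm of the cork stop, having got there while both green buttons were held down (each at least 4.5 mm); all three buttons are up again (within 1.5 mm) (x of car_nose in the frame of track_stop above -0.02 m and distance between car_nose and track_stop below 0.035 m and linear speed of car below 0.03 m/s and angle between car's own z axis and vertical below 0.3 rad and value of joint each of button_left, button_right, stop_button below 0.0015 m); the robot touches nothing.
It fails at once if the robot touches the car (contact force between any of the arm, the fingers and car above 0.3 N).
It fails at once if the red button is pressed (value of joint stop_button above 0.003 m).
It fails at once if a bystander is moved more than 20 mm (distance of any of sanding_block, offcut, marker_pink, marker_green, file, pot, glue from where it was at the start of the episode above 0.02 m).
It also fails if it takes over 35 s, if anything falls off the work surface, if the arm or the gripper's body presses on something with over 40 N, if the wrist force passes 120 N, or if a joint passes its speed limit or range.

ROBOT

A 7-joint arm with a two-finger parallel gripper is mounted at the origin on the work surface. World frame = base frame: x ahead of the robot, y to its left, z up, the work surface at z = 0. Lengths are in m, angles in rad, forces in N, time in s.
With the tool pointing down it reaches from about 0.4 to 0.9 m from the base axis. Payload 5.6 kg.
Tool frame: the origin (TCP) lies midway between the tips of the shut fingers; the grasp point (between the pads) lies 19 mm behind it; y points along the fingers, z is the direction in which the jaws open and shut, and the axes are right-handed (so a half turn about y gives the same grasp; the last joint's range is limited). The gripper opens to 92 mm and grips with 3 to 60 N. Pads are 20 mm wide; open, the fingers measure 128 mm over their backs; the gripper's body (75 mm by 189 mm) begins 69 mm behind the grasp point.
Start: joints at [-1.293, 0.468, -0.012, 1.603, 0.006, 1.071, -0.056], TCP at [0.205, 0.617, 0.193] pointing down, gripper open.
Joint ranges: [-2.53, 2.53], [-0.31, 2.02], [-1.57, 1.55], [0.28, 2.44], [-1.29, 4.43], [0.15, 1.84], [-2.92, 2.92]. Speed limits (rad/s): [2.57, 2.57, 3.14, 3.14, 3.14, 3.14, 3.14].

INTERFACE

Orientations are given as a 3x3 rotation matrix whose columns are the frame's x, y, z axes.
In Python, from station import env, effector, solver, viewer, workorder, search_frame, tip_of gives the robot as it stands. Calls block until the motion is done:
- env.reach(position, orientation): joint-space move of the TCP to a pose.
- env.movel(position, frame=None, rate=0.15): straight line of the TCP; frame=None keeps the orientation; rate is the mean speed in m/s.
- env.goto_joints(angles): joint-space move.
- effector.release() and effector.grasp(squeeze=None): open the fingers fully, or close them until they stop; squeeze is the grip in N (None keeps the last).
- env.pause(seconds).
- solver.inverse_kinematics(position, orientation): joint angles nearest the present ones, or None.
- env.sense(): the state.
- viewer.read_camera(name): name is "side" or "top"; returns (picture, depth): 400x640x3 uint8, red, green, blue; 400x640 float32, m along the optical axis (not along the pixel's ray), 0 where there is no reading.
- viewer.camera_info(name): a dict with "intrinsics" (3x3 intrinsics, pixels), "eye" and "rotation" of the camera in the world. Camera axes: x right, y up, looking along -z (the intrinsics and any distortion apply to the point x, -y, -z); pixel columns grow to the right and rows downward; lengths in m; the calibration is good to about 2 mm. A picture is of the moment at which its call begins. camera_info takes no time and is no camera call.
A pose or a line that the arm cannot do raises env.PlanningError and nothing moves.
- workorder.finish_job(): hands the job in, once; it reports no verdict.
Trained networks look in the newest picture that a camera, given by its name, has taken for a name from the list of things; names that differ only in an ending like _2 or _b are one class to them, and where a whole thing is asked for, a point or a joint stands for the part that bears it (a point fixed in the world has none). Each returns a list of dicts, best first, with "score" (0 to 1); they miss things now and then, are a little off and sometimes report something else, mostly with a low value. They report only what shows in the picture. A call takes as long as a camera call.
- search_frame(camera, name): "at" ([x, y, z] in m, in world coordinates, good to about 4 mm: the middle of the surface that is visible of it).
- tip_of(camera, name): "at" ([x, y, z] in m, in world coordinates, good to about 4 mm: a listed point, or the origin of a listed thing).
The state is a dict: "t": time; "joint_positions": joint angles; "joint_velocities": joint speeds; "tau": joint torques, N m; "ee_pos": TCP position; "tcp_rot": TCP orientation; "wrist_force": force on the tool from outside, world axes, zero at the start; "moment": the same for the moment, N m; "gripper_width": finger opening in m.
Only numpy, scipy, OpenCV 4.12 (cv2) and the standard library are available. Lean on these libraries where they do the work, as an engineer would, in place of code of your own. Each camera call takes 0.05 s, during which the arm holds its last target.

## Working session

There is one attempt and no reset: what is moved stays moved. The work goes in short steps, each a Python script; the robot and the scene stay as the last script left them, time stands still between calls to the robot, and variables do not carry over. Pictures are saved under pics/ and viewed, and the job is handed in when it is done.

```bash
ls; mkdir -p pics; python3 - <<'E'
from station import env, effector, solver, viewer, workorder, search_frame, tip_of
import cv2,numpy as np
np.set_printoptions(precision=4,suppress=True)
for c in("top","side"):
    p,d=viewer.read_camera(c); cv2.imwrite(f"pics/{c}0.png",p[:,:,::-1]); np.save(f"{c}d.npy",d)
    print(c,viewer.camera_info(c))
    for n in("button_left_top","button_right_top","control_box","stop_button","car","track_stop","gate"):
        for f in(tip_of,search_frame):
            try:
                r=f(c,n); print(n,f.__name__,[(np.round(q["at"],3),round(q["score"],2)) for q in r[:3]])
            except Exception as e: print(n,f.__name__,e)
print(env.sense())
E
```

```text
pics
top {'intrinsics': array([[444.3348,   0.    , 324.6645],
       [  0.    , 444.3348, 207.833 ],
       [  0.    ,   0.    ,   1.    ]]), 'eye': array([0.2524, 0.0246, 1.3053]), 'rotation': array([[ 0.0307,  0.9743, -0.2232],
       [-0.9995,  0.0296, -0.0085],
       [-0.0017,  0.2233,  0.9747]])}
button_left_top call [(array([ 0.425,  0.505, -0.002]), 0.68), (array([ 0.464, -0.024,  0.067]), 0.55)]
button_left_top call [(array([ 0.467, -0.018,  0.068]), 0.5)]
button_right_top call [(array([ 0.468, -0.097,  0.068]), 0.58)]
button_right_top call []
control_box call [(array([ 0.465, -0.094,  0.   ]), 0.72), (array([ 0.477, -0.449,  0.   ]), 0.3)]
control_box call [(array([ 0.458, -0.095,  0.051]), 0.95)]
stop_button call it knows: button_left_top, button_right_top, car, car_nose, control_box, file, gate, glue, marker_green, marker_pink, offcut, pot, sanding_block, track, track_stop
stop_button call [(array([ 0.46 , -0.174,  0.07 ]), 0.58), (array([ 0.283, -0.316,  0.015]), 0.17)]
car call [(array([0.727, 0.071, 0.077]), 0.64)]
car call [(array([0.721, 0.062, 0.11 ]), 0.95)]
track
[... 1490 characters left out ...]
 0.464, -0.103,  0.068]), 0.72), (array([ 0.728, -0.094,  0.062]), 0.58), (array([ 0.462, -0.18 ,  0.066]), 0.58)]
{'t': 1.4, 'joint_positions': array([-1.293 ,  0.4675, -0.0116,  1.6027,  0.006 ,  1.0714, -0.0563]), 'joint_velocities': array([ 0.0014,  0.0005, -0.001 , -0.001 , -0.0009,  0.0032, -0.0009]), 'tau': array([  0.0001, -52.0422,  -0.0125, -24.4049,  -0.0567,   0.0115,
         0.    ]), 'ee_pos': array([0.205 , 0.6169, 0.1934]), 'tcp_rot': array([[ 0.949 ,  0.0001,  0.3154],
       [-0.3154,  0.0001,  0.949 ],
       [ 0.    , -1.    ,  0.0001]]), 'wrist_force': array([-0.1158,  0.7004, -0.8543]), 'moment': array([ 0.0071, -0.0055,  0.0186]), 'gripper_width': 0.09205063489647199}
```

View pics/top0.png

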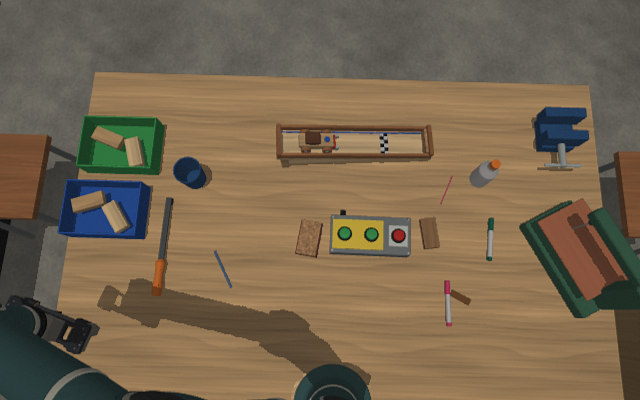

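View pics/side0.png

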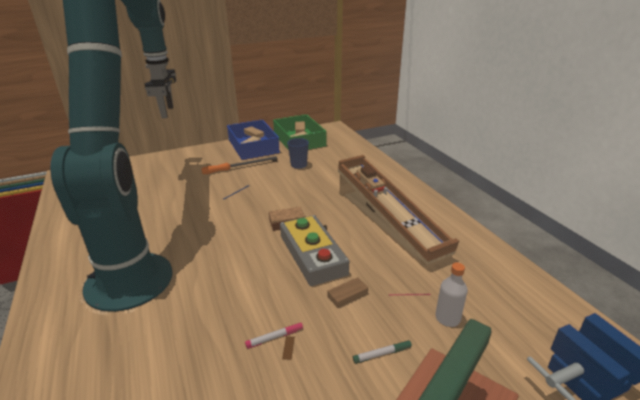

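```bash
cat > h.py <<'E'
from station import env, effector, solver, viewer, workorder, search_frame, tip_of
import cv2,numpy as np
np.set_printoptions(precision=4,suppress=True)
def cloud(c,d):
    i=viewer.camera_info(c);K=i["intrinsics"];v,u=np.mgrid[:400,:640]
    P=np.stack([(u-K[0,2])/K[0,0]*d,-(v-K[1,2])/K[1,1]*d,-d],-1)
    return P@i["rotation"].T+i["eye"]
E
python3 - <<'E'
from h import *
for c in("top","side"):
    p=cv2.imread(f"pics/{c}0.png");P=cloud(c,np.load(f"{c}d.npy"))
    hsv=cv2.cvtColor(p,cv2.COLOR_BGR2HSV)
    for n,lo,hi in(("green",(45,90,40),(90,255,255)),("red",(0,120,60),(8,255,255)),("yellow",(20,120,100),(35,255,255))):
        m=cv2.inRange(hsv,lo,hi)
        k,l,s,ce=cv2.connectedComponentsWithStats(m)
        for j in range(1,k):
            if s[j,4]>50:
                q=P[l==j]; t=q[(q[:,2]>0.0645)&(q[:,2]<.072)]
                print(c,n,s[j],ce[j].round(1),np.median(q,0),"top:",len(t),t.mean(0) if len(t) else "", (t.min(0)+t.max(0))/2 if len(t) else "")
E
```

```text
top green [  76  115   89   60 3783] [120.  144.7] [0.7207 0.6707 0.0201] top: 389 [0.7162 0.6651 0.0683] [0.7202 0.659  0.0682]
top green [ 520  201  120  117 3513] [589.2 263.9] [ 0.3884 -0.662   0.0991] top: 16 [ 0.292  -0.717   0.0685] [ 0.2929 -0.7178  0.0684]
top green [489 218   5  12  51] [490.8 223.5] [ 0.5163 -0.4559  0.0149] top: 0  
top green [339 227  12  12 113] [344.5 232.5] [ 0.4651 -0.0216  0.0678] top: 84 [ 0.4665 -0.0218  0.0682] [ 0.4676 -0.0213  0.0682]
top green [366 228  12  12 113] [371.3 233.7] [ 0.4644 -0.0975  0.0679] top: 80 [ 0.4662 -0.0978  0.0683] [ 0.4668 -0.0976  0.0683]
top red [393 229  12  12 106] [398.5 234.8] [ 0.4639 -0.1749  0.0683] top: 82 [ 0.4653 -0.1745  0.0686] [ 0.4665 -0.1733  0.0683]
top yellow [ 332  219   52   31 1172] [357.4 233.8] [ 0.4657 -0.0595  0.0515] top: 0  
side green [274 115  52  34 915] [300.7 130. ] [0.7374 0.6803 0.0443] top: 93 [0.7067 0.6476 0.0676] [0.721  0.6548 0.0682]
side green [297 218  11   9  72] [301.9 222. ] [ 0.4656 -0.0302  0.067 ] top: 49 [ 0.4669 -0.0263  0.0676] [ 0.4671 -0.026   0.0676]
side green [307 233  11   9  80] [312.3 237. ] [ 0.464  -0.1064  0.0665] top: 52 [ 0.466  -0.1033  0.0676] [ 0.4663 -0.1018  0.0681]
side red [   0  190   41   94 2516] [ 15.1 231.3] [-0.5758  1.1887 -0.4344] top: 0  
side red [318 249  13  11 112] [323.7 254.1] [ 0.4624 -0.183   0.0664] top: 70 [ 0.4647 -0.1797  0.0678] [ 0.4646 -0.1793  0.0676]
side yellow [  0 186  42  10 108] [ 20.1 190.2] [-0.4937  1.2145 -0.2535] top: 0  
side yellow [285 216  47  36 719] [307.3 234. ] [ 0.4581 -0.0662  0.051 ] top: 14 [ 0.476  -0.0774  0.0675] [ 0.4718 -0.0622  0.0677]
```

The top picture shows the box at about (370,235), with the green buttons at px (344,232) and (371,234) and the red one at (398,235). The car is on the track at (318,142). The side picture agrees with this. Both cameras put the left button at about (0.467, -0.023, 0.068) and the right one at (0.466, -0.100, 0.068). That is 76 mm apart at the right height, so I move above them.

```bash
cat >> h.py <<'E'
a=0.011
zt=np.array([np.sin(a),np.cos(a),0]); yt=np.array([0,0,-1.]); xt=np.cross(yt,zt)
R=np.stack([xt,yt,zt],1)
C=np.array([0.4665,-0.0615])
E
python3 - <<'E'
from h import *
env.reach([*C,0.16],R); 
s=env.sense();print(s["t"],s["ee_pos"],s["tcp_rot"],s["wrist_force"],s["joint_positions"])
env.movel([*C,0.085],rate=0.1)
env.pause(.3)
s=env.sense();print(s["t"],s["ee_pos"],s["wrist_force"],s["gripper_width"])
for c in("top","side"):
    p,d=viewer.read_camera(c); np.save(f"{c}d1.npy",d)
    cv2.imwrite(f"pics/{c}1.png",p[:,:,::-1])
    u,v=((280,180) if c=="top" else (230,140)); cv2.imwrite(f"pics/{c}1z.png",cv2.resize(p[v:v+130,u:u+180,::-1],None,fx=4,fy=4,interpolation=2))
E
```

```text
3.975 [ 0.4668 -0.0608  0.16  ] [[ 1.      0.0001  0.0097]
 [-0.0097  0.      1.    ]
 [ 0.0001 -1.      0.    ]] [-0.4379  0.5933 -1.2286] [-0.4592  0.2194  0.5922  2.0918 -0.1593  0.873   1.7858]
5.175 [ 0.4668 -0.0614  0.0854] [ 0.3035 -0.0267 -0.1671] 0.09184704611425364
```

View pics/side1z.png

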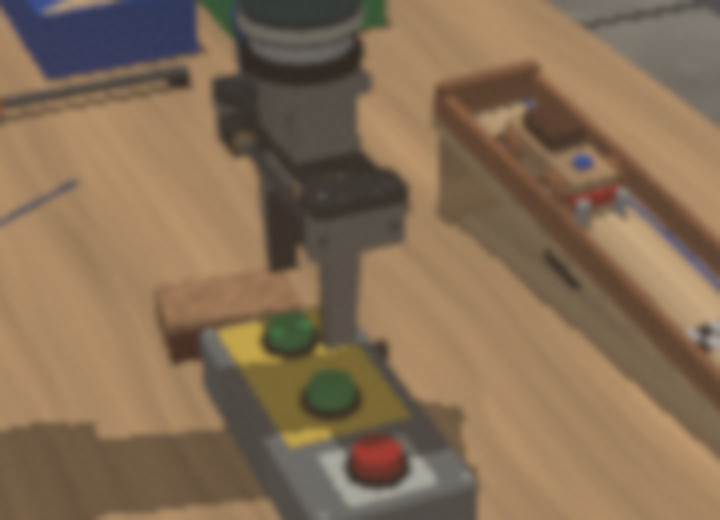

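View pics/top1.png

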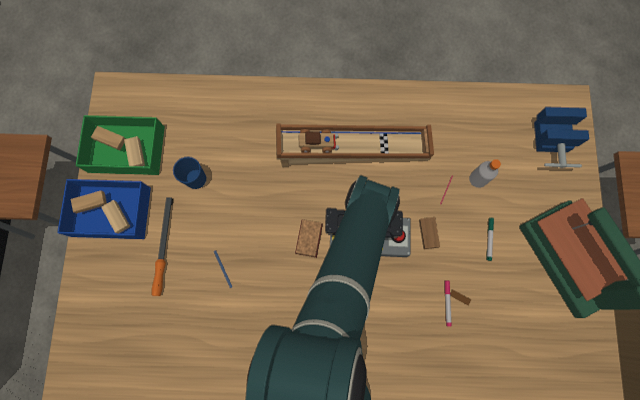

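```bash
python3 - <<'E'
from h import *
i=viewer.camera_info("side");K=i["intrinsics"]
def proj(p):
    q=(np.array(p)-i["eye"])@i["rotation"]; q=q*[1,-1,-1]; return (K@(q/q[2]))[:2]
for y in(-.117,-.107,-.0614,-.006): 
  for z in (.085,.1): print(y,z,proj([.467,y,z]))
P=cloud("side",np.load("sided1.npy"))
for r in range(206,228,3): print(r,[ (u,P[r,u].round(3).tolist()) for u in (311,315,318)])
print("far",[ (r,u,P[r,u].round(3).tolist()) for u in (298,300,302) for r in(195,200,204,206)])
E
```

```text
-0.117 0.085 [314.8951 233.0538]
-0.117 0.1 [314.8061 228.2758]
-0.107 0.085 [313.385  231.0003]
-0.107 0.1 [313.2858 226.2422]
-0.0614 0.085 [306.7662 221.9995]
-0.0614 0.1 [306.6241 217.3312]
-0.006 0.085 [299.2706 211.8063]
-0.006 0.1 [299.0835 207.2445]
206 [(311, [0.457, -0.12, 0.171]), (315, [0.466, -0.124, 0.172]), (318, [0.473, -0.126, 0.171])]
209 [(311, [0.459, -0.115, 0.159]), (315, [0.465, -0.124, 0.163]), (318, [0.472, -0.128, 0.164])]
212 [(311, [0.458, -0.117, 0.152]), (315, [0.466, -0.123, 0.153]), (318, [0.473, -0.124, 0.152])]
215 [(311, [0.458, -0.115, 0.142]), (315, [0.465, -0.125, 0.146]), (318, [0.475, -0.12, 0.14])]
218 [(311, [0.459, -0.114, 0.132]), (315, [0.465, -0.124, 0.136]), (318, [0.475, -0.121, 0.132])]
221 [(311, [0.459, -0.113, 0.122]), (315, [0.466, -0.12, 0.125]), (318, [0.475, -0.12, 0.122])]
224 [(311, [0.46, -0.11, 0.111]), (315, [0.465, -0.123, 0.117]), (318, [0.475, -0.118, 0.112])]
227 [(311, [0.486, -0.044, 0.052]), (315, [0.497, -0.047, 0.051]), (318, [0.505, -0.049, 0.05])]
far [(195, 298, [0.461, -0.018, 0.147]), (200, 298, [0.46, -0.018, 0.132]), (204, 298, [0.461, -0.016, 0.118]), (206, 298, [0.46, -0.018, 0.113]), (195, 300, [0.468, -0.015, 0.144]), (200, 300, [0.467, -0.017, 0.129]), (204, 300, [0.465, -0.019, 0.118]), (206, 300, [0.466, -0.017, 0.111]), (195, 302, [0.437, -0.113, 0.204]), (200, 302, [0.473, -0.016, 0.127]), (204, 302, [0.472, -0.017, 0.116]), (206, 302, [0.473, -0.014, 0.107])]
```

The side crop shows the near finger ending at crop px (340,340), above and just behind the right button. In depth, the open fingertips end about 22 mm above the TCP. Their inner faces are ±45 mm from the centre, so each overlaps a button by about 8 mm. I'll lower in small steps and watch the force.

```bash
python3 - <<'E'
from h import *
env.movel([*C,0.055],rate=0.08)
s=env.sense();b=s["wrist_force"];print(s["t"],s["ee_pos"],b)
z=0.053
while z>0.030:
    env.movel([*C,z],rate=0.03); env.pause(.05)
    s=env.sense();f=s["wrist_force"];print(round(s["t"],2),round(z,4),s["ee_pos"],f,s["moment"])
    if f[2]-b[2]>14: break
    z-=0.0015
p,d=viewer.read_camera("side");cv2.imwrite("pics/side2z.png",cv2.resize(p[140:270,230:470,::-1],None,fx=3.3,fy=3.3,interpolation=2))
E
```

```text
5.8 [ 0.4663 -0.0617  0.0547] [ 0.92   -0.2325  0.3486]
6.1 0.053 [ 0.4667 -0.0615  0.0533] [0.6803 0.6496 0.2746] [ 0.0233 -0.0019 -0.0012]
6.4 0.0515 [ 0.4665 -0.0615  0.0515] [ 0.0769  0.2499 -0.6444] [ 0.011   0.0214 -0.0254]
6.7 0.05 [ 0.4665 -0.0615  0.0499] [-0.0471 -0.2782 -0.5416] [ 0.0044 -0.0542 -0.0158]
7.0 0.0485 [ 0.4664 -0.0615  0.0484] [-0.2546 -0.4691 -0.3309] [-0.0622  0.0137 -0.0075]
7.3 0.047 [ 0.4666 -0.0615  0.047 ] [-0.4183  0.5623 -0.2063] [ 0.0253 -0.0311  0.0267]
7.6 0.0455 [ 0.4666 -0.0615  0.0455] [0.1341 0.0532 0.6116] [ 0.0352 -0.0323 -0.0097]
7.9 0.044 [ 0.4666 -0.0615  0.044 ] [0.5433 0.3252 1.712 ] [ 0.0351 -0.0973 -0.0302]
8.2 0.0425 [ 0.4666 -0.0615  0.0425] [0.1391 0.3877 1.367 ] [ 0.0206 -0.0755 -0.0173]
8.5 0.041 [ 0.4665 -0.0615  0.041 ] [ 0.6107 -0.759   2.7467] [-0.0624 -0.2051  0.0482]
8.8 0.0395 [ 0.4665 -0.0615  0.0394] [-0.0426 -0.8042  3.0947] [-0.0066 -0.0657  0.0187]
9.1 0.038 [ 0.4665 -0.0615  0.038 ] [0.0621 0.6837 4.5161] [-0.0183  0.0361 -0.002 ]
9.4 0.0365 [ 0.4666 -0.0615  0.0372] [-1.7087  0.1145 13.0678] [0.0208 0.5445 0.0463]
9.7 0.035 [ 0.4667 -0.0615  0.037 ] [-6.9558  0.8373 29.8644] [-0.0926  1.8019  0.0233]
```

View pics/side2z.png

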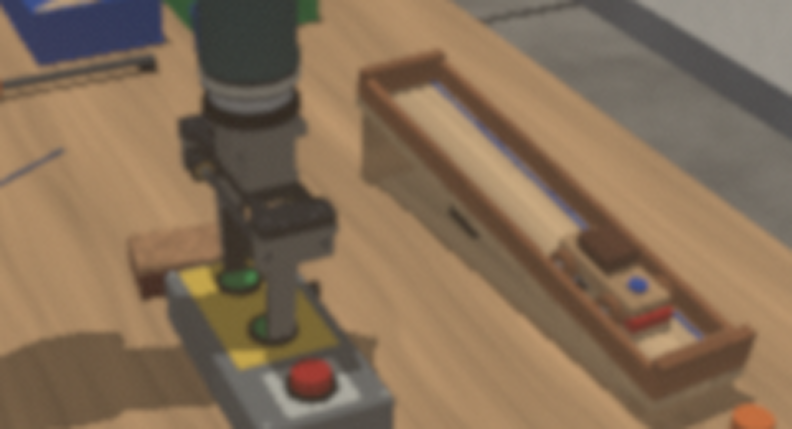

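The force rose sharply at the bottom and both buttons look sunk. The car is rolling, with its nose at crop px (650,320). I hold and wait.

```bash
python3 - <<'E'
from h import *
for k in range(4):
    env.pause(.6)
    print(env.sense()["t"],env.sense()["wrist_force"],[tip_of(c,"car_nose")[:1] for c in("side","top") if viewer.read_camera(c) is not None], tip_of("side","track_stop")[:1])
p,d=viewer.read_camera("side");cv2.imwrite("pics/side3z.png",cv2.resize(p[140:270,230:470,::-1],None,fx=3.3,fy=3.3,interpolation=2))
p,d=viewer.read_camera("top");cv2.imwrite("pics/top3z.png",cv2.resize(p[110:270,260:450,::-1],None,fx=3.5,fy=3.5,interpolation=2))
E
```

```text
10.35 [-7.1984  0.8513 30.2174] [[{'at': [0.7504, -0.2509, 0.0473], 'score': 0.97}], [{'at': [0.7543, -0.2518, 0.0469], 'score': 0.91}]] [{'at': [0.755, -0.2509, 0.0302], 'score': 0.73}]
11.2 [-7.7722  0.9687 30.1732] [[{'at': [0.7531, -0.2535, 0.0438], 'score': 0.55}], [{'at': [0.7547, -0.2553, 0.0469], 'score': 0.61}]] [{'at': [0.7545, -0.2509, 0.0306], 'score': 0.8}]
12.05 [-7.0477  0.6902 30.4517] [[{'at': [0.7532, -0.2518, 0.0462], 'score': 0.76}], [{'at': [0.7533, -0.2523, 0.0456], 'score': 0.68}]] [{'at': [0.7333, 0.0084, 0.07], 'score': 0.62}]
12.9 [-7.2979 -0.2154 30.4436] [[{'at': [0.7519, -0.2516, 0.0468], 'score': 0.72}], [{'at': [0.7546, -0.2516, 0.0478], 'score': 0.65}]] [{'at': [0.7535, -0.2479, 0.0304], 'score': 0.97}]
```

View pics/side3z.png

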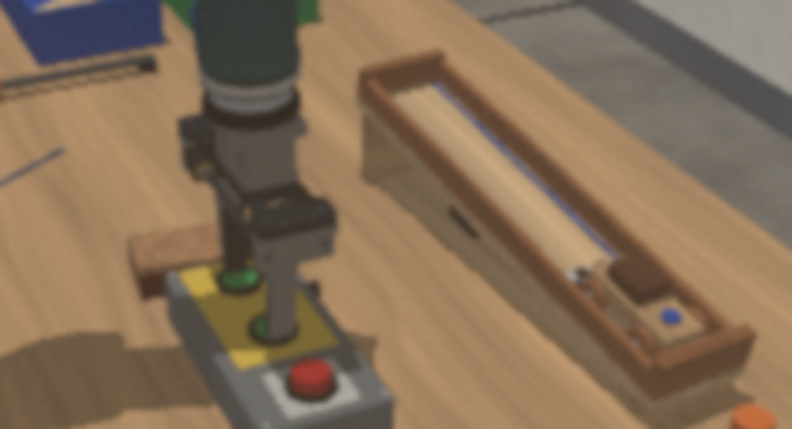

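View pics/top3z.png

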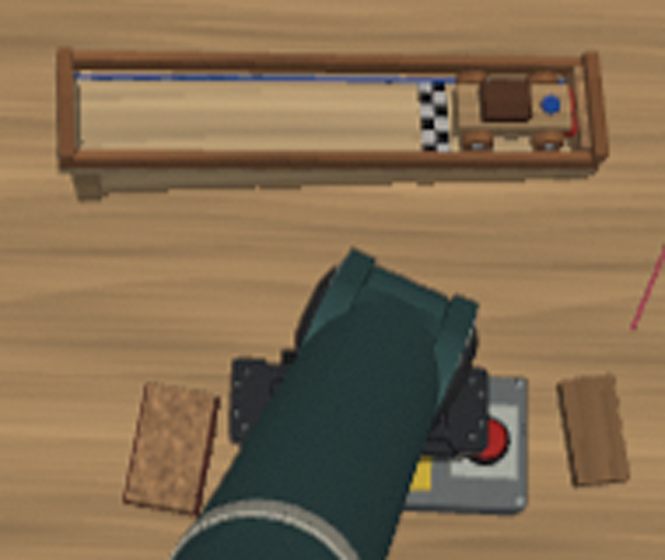

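The car stands at the stop: in the top crop its nose is at (573,110) against the end board, and its measured position hasn't changed for over 2 s. Both buttons are still down, so I lift off.

```bash
python3 - <<'E'
from h import *
env.movel([*C,0.18],rate=0.1); env.pause(.5)
s=env.sense();print(s["t"],s["ee_pos"],s["wrist_force"])
p,d=viewer.read_camera("side");P=cloud("side",d)
hsv=cv2.cvtColor(np.ascontiguousarray(p[:,:,::-1]),cv2.COLOR_BGR2HSV)
for n,lo,hi in(("green",(45,90,40),(90,255,255)),("red",(0,120,60),(8,255,255))):
    k,l,st,ce=cv2.connectedComponentsWithStats(cv2.inRange(hsv,lo,hi))
    for j in range(1,k):
        if 40<st[j,4]<200: q=P[l==j];print(n,ce[j],np.median(q,0),np.percentile(q[:,2],80))
print(tip_of("side","car_nose")[:1])
cv2.imwrite("pics/side4z.png",cv2.resize(p[140:270,230:470,::-1],None,fx=3.3,fy=3.3,interpolation=2))
E
```

```text
15.35 [ 0.4665 -0.0615  0.18  ] [-0.5253 -0.8821 -0.22  ]
green [279.622  123.6063] [0.6479 0.7588 0.0538] 0.06374930962467422
green [322.5921 135.0789] [0.7884 0.5501 0.0508] 0.06268485991397632
green [301.5846 222.4462] [ 0.4634 -0.0309  0.0657] 0.06818254990897983
green [312.3333 237.3623] [ 0.4635 -0.1066  0.066 ] 0.06797608970828044
red [323.7607 254.1624] [ 0.463  -0.1832  0.066 ] 0.06804557228660384
[{'at': [0.7504, -0.252, 0.0497], 'score': 0.72}]
```

View pics/side4z.png

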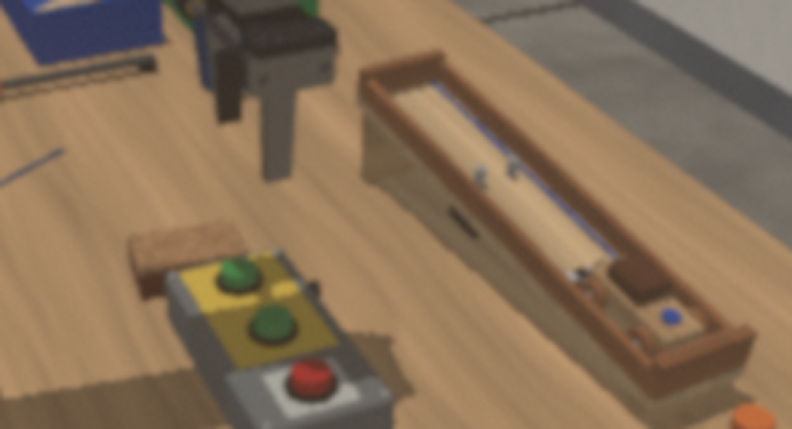

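The gripper is clear. Both green buttons are up at crop px (238,272) and (272,322), the gate pins are back up at (480,175) and (513,168), and the car is at the stop. I hand in.

```bash
python3 - <<'E'
from h import *
print(workorder.finish_job())
E
```

```text
the job is handed in; nothing more can be done
None
```

The car rolled to the cork stop and stood there while both green buttons were held down. I then let the buttons come up, moved clear, and handed the job in at about 15.4 s.

- **Pressing:** I lowered the open fingertips onto both green buttons until the force rose sharply at the bottom, about 30 N in total. I held them there for over 3 s. The fingers overlapped each button by only about 8 mm at its outer edge, but both buttons went down and the gate opened.
- **Car:** its nose was measured at about (0.753, -0.252) and stayed there to within 4 mm over four looks. The cork stop was measured at (0.755, -0.251). One of the four detections of the stop was wrong: it reported the gate's position instead.
- **Final checks:** all three button tops were back at 68 mm, the gate pins were up and the wrist force was about zero. The sanding block had not moved in the side view, and the robot did not go near the other loose things. I did not measure any of them again at the end.

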